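# Load a hardwood blank over the lip of a loading board

## Robot

A 6-joint arm with a two-finger parallel gripper is mounted at the origin on the work surface; the furniture and walls round the work are solid. World frame = base frame: x ahead of the robot, y to its left, z up, the work surface at z = 0. Lengths are in mm, angles in rad, forces in N, time in s.
With the tool pointing down it reaches from about 425 to 925 mm from the base axis. Payload 12.5 kg.
Tool frame: the origin (TCP) lies midway between the tips of the shut fingers; the grasp point (between the pads) lies 19 mm behind it (env.grasp_offset is the distance from the TCP to the grasp point, in mm); z points along the fingers, y is the line along which they close (so a half turn about z gives the same grasp; the last joint's range is limited). The gripper opens to 85 mm and grips with 20 to 120 N. Pads are 22 mm wide; open, the fingers measure 114 mm over their backs; the gripper's body (76 mm by 85 mm) begins 54 mm behind the grasp point. The pads swing forward as they close: fully open they stand 13 mm farther back than shut.
Start: joints at [-1.262, 0.491, 1.559, -0, 1.092, -0.106], TCP at [251.903, -572.005, 231.327] pointing down, gripper open.
Joint ranges: [-3.1, 3.1], [-0.84, 2.19], [0.05, 2.79], [-1.13, 4.28], [0.06, 2.93], [-2.69, 2.69]. Speed limits (rad/s): [2.22, 2.22, 2.79, 3.14, 3.14, 3.14].

## Interface

Orientations are given as a unit quaternion [x, y, z, w].
In Python, from cell import env gives the robot as it stands.
- The arm moves only by the tool carry_out, never from a script. Its argument "plan" is a list of rows, each a list of 6 numbers: the shift along the tool's x, y, z normalised to -1 to 1, where 1 is 0.15 m, then the turn, a rotation vector about the tool's x, y, z normalised to -1 to 1, where 1 is 1.5 rad. In form: [[dx, dy, dz, ax, ay, az], ...]. A call has exactly 10 rows; each row shifts and turns the commanded pose from where the row before left it, along the tool's axes as they then stand; what a row does not reach is not made up. A row lasts 1/8 s, in which the tool goes at most 62.5 mm and 10.7 degrees, less where a joint would pass 70% of its speed; a pose out of reach is approached as far as the arm can. A call with a number of a shift or a turn outside -1 to 1 is refused whole. A call with a gripper value outside its range is refused whole. "jaw" is the closure, from 0 (fully open) to 1 (shut), set as the call begins (left out, the last holds). The fingers move at their own pace and stop on an object; "newtons" is the grip in N (left out, the last holds). Time passes only in rows, so rows that do not move let the fingers close, or fill a call up. It gives the time, the measured TCP pose, the force, the opening and the grip force at its end, in the units of the state.
- env.sense(): the state, without advancing time (a new reading comes with each control period).
- env.capture(name): name is "scene" or "top"; returns a dict with "frame" (480x640x3 uint8, red, green, blue), "depth" (480x640 float32, mm along the optical axis (not along the pixel's ray), 0 where there is no reading), "K" (3x3 intrinsics, pixels), "rvec" (rotation vector, rad) and "tvec" (3), from world to camera coordinates, as OpenCV has them. Camera axes: x right, y down, z forward; pixel columns grow to the right and rows downward; lengths in mm; the calibration is good to about 2 mm. A picture is of the moment at which its call begins.
- env.job_done(): hands the job in; it is judged then, once.
The state is a dict: "time_s": time; "joints": joint angles; "dq": joint speeds; "joint_torque": joint torques, N m; "tool_pos": TCP position; "tcp_rot": TCP orientation; "force": force on the tool from outside, world axes, zero at the start; "torque": the same for the moment, N m; "finger_gap": finger opening in mm; "grip_force": force on a finger pad.
Only numpy, scipy, OpenCV 4.12 (cv2) and the standard library are available. Lean on these libraries where they do the work, as an engineer would, in place of code of your own. Each camera call takes 0.05 s, during which the arm holds its last target. There are 200 camera calls.

## Task

Push the big dark red hardwood block up the ramp of the plywood loading board and over the dark lip strip, so that it drops flat into the bed behind the lip. Then slide it on until it meets the cork-faced sprung stop and press it against the stop steadily with about 10 N for a full second (never more than 20 N on the stop, so do not ram it), and let go, leaving it lying flat and square against the stop. Do not disturb the wax tin or the tape measure.

Things in the scene. Friction and masses are not known exactly. Their poses are not given: they have to be found in the camera images.
- blank: Loose dark red block, 85 (x) x 135 (y) x 66 mm high, 0.4 to 0.6 kg, too wide to grip. Origin: centre of its underside. Starts flat, its leading (+x) face 10 to 45 mm before the ramp's foot, within 5 mm and 0.06 rad of the board's middle line. It pitches up to 0.2 rad on the ramp: bear low on its rear face. Past the lip its tail may hang on the fingertips until they are backed off.
- loading_board: Plywood board fixed to the bench. Origin on its middle line, on the bench plane; +x = loading direction. Ramp from z 0 at x -117 mm to z 16 at x -37; flat top of the dark lip strip (z 16) to x -27, sheer 7 mm drop there to the flat bed (z 9), which ends at x +131. Side rails 13 mm thick, top z 30, leave a channel 149 mm wide (y -74.5 to 74.5) and flare at the ramp's foot.
- bed_lip (a point): Middle of the lip strip's upper inner edge (board x = -27 mm, y = 0, z = 16 mm); axes as the board's.
- stop_base: Dark wooden stop housing, 130 mm wide, fixed on the bed, front at its x = +13 mm, axes as the board's. Before it a sprung cork-faced plate on two rods, set by hand: its face lies at its x = -14 to 0 mm (board x 71 to 93), not measured: feel for it. It yields about 1 mm per 6 N. Force on stop = push less the block's friction on the bed (1.5 to 4 N, felt while sliding before the stop).
- wax_tin: Round white and red tin, 68 mm across, 43 mm high, on the bench beyond the stop end of the board, before the vice. Origin at the centre of its underside. Leave alone.
- tape_measure: Yellow and black tape measure, 31 x 79 x 63 mm, on the bench behind the vice. Origin at its underside. Leave alone.

How it is judged:
By the outcome, as a careful person would: the job done as asked, in the order asked, and still so for the second after the job is handed in, with the robot touching nothing.
It also fails if it takes over 67 s, if anything falls off the work surface, if the arm or the gripper's body presses on something with over 40 N, if the wrist force passes 120 N, or if a joint passes its speed limit or range.

## Working session

There is one attempt and no reset: what is moved stays moved. The work goes in short steps, Python scripts to look and compute and a tool call to move; the robot and the scene stay as the last step left them, time stands still between calls to the robot, and variables do not carry over. Pictures are saved under pics/ and viewed, at most 10 in all, crops included, and the job is handed in when it is done.

Besides the shell and the picture viewer there is one more tool, called after ">>>" by a JSON object that holds its "name" and its "arguments", one argument or row to a line. carry_out: Moves the arm, as the interface text tells. Its arguments: {"type":"object","properties":{"plan":{"type":"array","items":{"type":"array","items":{"type":"number"}}},"jaw":{"type":"number"},"newtons":{"type":"number"}},"required":["plan"]}

```bash
mkdir -p pics
python3 - <<'E'
from cell import env
import cv2,numpy as np
s=env.sense();print(s)
for n in("top","scene"):
    c=env.capture(n);np.savez(f"{n}.npz",**c);cv2.imwrite(f"pics/{n}.png",c["frame"][...,::-1])
    R=cv2.Rodrigues(c["rvec"])[0];print(n,-R.T@c["tvec"].ravel(),R[2],c["K"])
E
```

```text
{'time_s': 0.0, 'joints': array([-1.26160746e+00,  4.91561479e-01,  1.55946983e+00, -3.17183530e-05,
        1.09172087e+00, -1.05617564e-01]), 'dq': array([-0.00010985, -0.00037347,  0.00010259, -0.00090211,  0.00143092,
        0.00175143]), 'joint_torque': array([-1.18877911e-04, -6.18448806e+01, -2.61587030e+01, -1.45323497e-04,
        4.20849945e-03, -1.09652217e-05]), 'tool_pos': array([ 251.81328751, -571.76347196,  230.71953532]), 'tcp_rot': array([ 9.78567270e-01,  2.05926593e-01, -7.29065141e-05, -5.75333584e-04]), 'force': array([0.91066177, 0.72884395, 0.44283182]), 'torque': array([ 0.01290082, -0.00061282,  0.03930672]), 'grip_force': 0.0, 'finger_gap': 85.23823938089679}
top [ 308.14208719   63.03848539 1068.56196498] [ 0.17656439  0.00195567 -0.98428715] [[499.76704183   0.         323.91113615]
 [  0.         499.76704183 243.37514411]
 [  0.           0.           1.        ]]
scene [-117.920612    451.99212026  763.19340705] [ 0.61561683 -0.39102531 -0.68418939] [[475.3595847    0.         321.27921165]
 [  0.         475.3595847  241.61218854]
 [  0.           0.           1.        ]]
```

View pics/top.png

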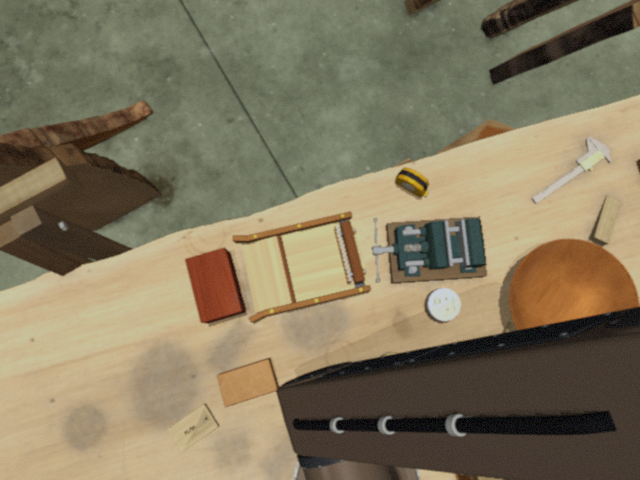

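View pics/scene.png

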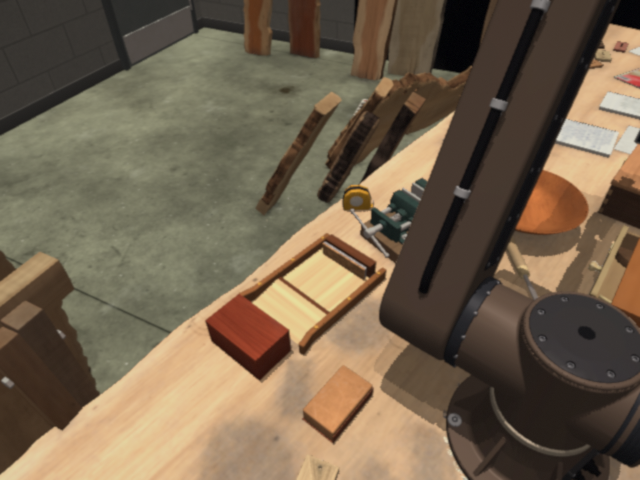

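The top view shows the red block at about (215,285), the board's lip strip at (287,268) and the stop housing at (353,253). The tin is at (443,304) and the tape at (412,181). Loading runs to the image right and slightly up.

```bash
cat > h.py <<'E'
import cv2,numpy as np
def ray(c,uv,z):
    uv=np.atleast_2d(uv).astype(float);R=cv2.Rodrigues(c["rvec"])[0];o=-R.T@np.ravel(c["tvec"])
    d=np.c_[uv,np.ones(len(uv))]@np.linalg.inv(c["K"]).T@R
    return o+d*((z-o[2])/d[:,2])[:,None]
def red(c):
    h=cv2.cvtColor(c["frame"],cv2.COLOR_RGB2HSV)
    f=c["frame"].astype(int)
    m=((f[...,0]>50)&(f[...,1]<0.42*f[...,0])&(f[...,2]<0.42*f[...,0])).astype(np.uint8)
    n,l,s,_=cv2.connectedComponentsWithStats(m);k=1+np.argmax(s[1:,4]);return (l==k).astype(np.uint8)
E
python3 - <<'E'
from h import *
c=dict(np.load("top.npz"))
m=red(c);y,x=np.nonzero(m);print(x.min(),x.max(),y.min(),y.max(),m.sum())
t=m*(c["depth"]>0)
pts=np.c_[x,y]
# top face: depth -> height
P=ray(c,pts,0);R=cv2.Rodrigues(c["rvec"])[0];o=-R.T@c["tvec"].ravel()
d=(np.c_[pts,np.ones(len(pts))]@np.linalg.inv(c["K"]).T)*c["depth"][y,x][:,None]
W=(d-c["tvec"].ravel())@R
k=abs(W[:,2]-66)<8;print(k.sum(),len(k),np.median(W[:,2]))
r=cv2.minAreaRect(W[k][:,:2].astype(np.float32));print(r,cv2.boxPoints(r))
for n,p in dict(lip=(287,268),stop=(353,253),tin=(443,304),tape=(412,181)).items():print(n,ray(c,p,15))
im=c["frame"][190:340,170:390,::-1];im=cv2.resize(im,(792,540),interpolation=cv2.INTER_CUBIC);cv2.imwrite("pics/crop.png",im)
E
```

```text
212 215 319 320 5
3 5 63.11576666078132
((336.1512451171875, 285.8161315917969), (0.06479311734437943, 3.1428792476654053), 1.7288293838500977) [[336.07144 287.38586]
 [336.1663  284.24445]
 [336.23105 284.2464 ]
 [336.1362  287.38782]]
lip [[444.23826844 143.63899183  15.        ]]
stop [[476.08513837   3.10533664  15.        ]]
tin [[ 367.37721336 -184.03413436   15.        ]]
tape [[ 635.34440065 -128.1098934    15.        ]]
```

View pics/crop.png

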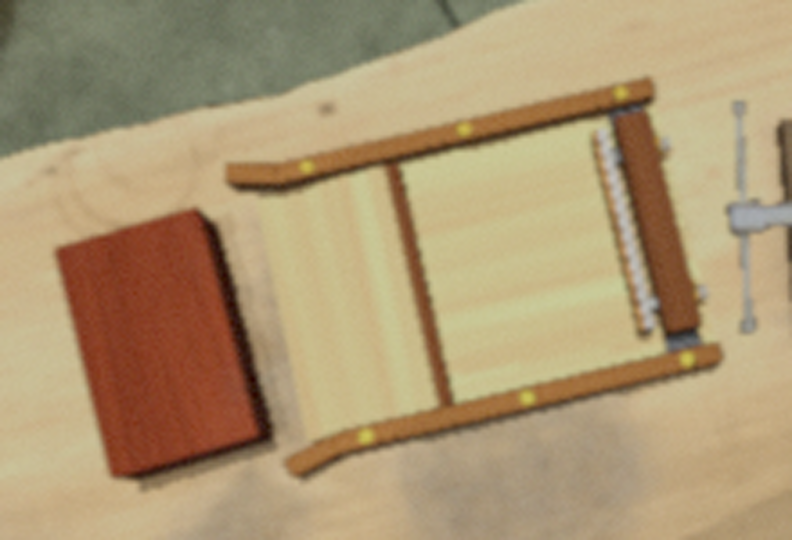

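The crop shows the rail pins, upper (307,166), (464,130), (621,93) and lower (366,436), (527,398), (687,359). The lip's inner edge runs (399,163) to (451,404). The block's top corners are about (57,250), (197,211), (262,437) and (113,477).

```bash
cat >> h.py <<'E'
from scipy.spatial.transform import Rotation as Ro
E
python3 - <<'E'
from h import *
c=dict(np.load("top.npz"));f=lambda p:np.array(p)/3.6+[170-.36,190-.36]
U=ray(c,f([(307,166),(464,130),(621,93)]),30)[:,:2];L=ray(c,f([(366,436),(527,398),(687,359)]),30)[:,:2]
lip=ray(c,f([(399,163),(451,404)]),16)[:,:2]
M=(U+L)/2;print("mid",M,"width",np.linalg.norm(U-L,axis=1))
d=(U[2]-U[0]+L[2]-L[0]);d/=np.linalg.norm(d);e=lip[1]-lip[0];print("dir",d,np.arctan2(d[1],d[0]),"lipdir",np.arctan2(e[1],e[0])+np.pi/2,np.linalg.norm(e))
l=lip.mean(0);mm=M.mean(0);o=mm+d*((l-mm)@d)+27*d;print("board origin",o)
n=np.array([-d[1],d[0]])
C=ray(c,f([(57,250),(197,211),(264,437),(113,477)]),66)[:,:2]
print("block in board",np.c_[(C-o)@d,(C-o)@n],"pins",np.c_[(U-o)@d,(U-o)@n],np.c_[(L-o)@d,(L-o)@n])
from cell import env
s=env.sense();print(Ro.from_quat(s["tcp_rot"]).as_matrix())
E
```

```text
mid [[432.44254664 192.5456602 ]
 [453.84546833 100.32536158]
 [475.98931955   7.74844871]] width [161.99748207 161.94306074 161.78648581]
dir [ 0.2293641 -0.9733407] -1.3393720105232008 lipdir -1.3499453263891104 146.64795593863042
board origin [450.3703426  116.00178497]
block in board [[-222.34644609   58.62249183]
 [-141.19392382   62.16059637]
 [-130.1769991   -70.76356594]
 [-215.58432861  -72.87494051]] pins [[-78.66712085  81.10528816]
 [ 16.00682917  80.75838825]
 [111.47062891  80.99948763]] [[-78.56340223 -80.89216071]
 [ 16.10431069 -81.18464315]
 [111.01627349 -80.78636018]]
[[ 9.15205628e-01  4.02987058e-01 -2.98358110e-04]
 [ 4.02987153e-01 -9.15205138e-01  9.53346576e-04]
 [ 1.11127456e-04 -9.92742637e-04 -9.99999501e-01]]
```

```bash
cat >> h.py <<'E'
O=np.array([450.4,116.0,0]);D=np.array([.2294,-.9733,0]);N=np.array([.9733,.2294,0]);Z=np.array([0,0,1.])
def W(x,y,z):return O+D*x+N*y+Z*z
def B(p):p=np.asarray(p)-O;return np.array([p@D,p@N,p[2]])
def RT(t):
    c,s=np.cos(t),np.sin(t);x=-(c*D+s*Z);z=s*D-c*Z
    return Ro.from_matrix(np.c_[x,np.cross(z,x),z])
def rows(tg,s):
    p,R=np.array(s["tool_pos"]),Ro.from_quat(s["tcp_rot"]);out=[]
    for q,Q in tg:
        r=np.r_[R.inv().apply(q-p)/150,(R.inv()*Q).as_rotvec()/1.5].round(3);out.append(r.tolist())
        p=p+R.apply(r[:3]*150);R=R*Ro.from_rotvec(r[3:]*1.5)
    print("[",",\n".join(str(o) for o in out),"]",B(p))
E
python3 - <<'E'
from h import *
from cell import env
from scipy.spatial.transform import Slerp
s=env.sense();p=s["tool_pos"];e=W(-290,0,200);a0,a1=np.arctan2(p[1],p[0]),np.arctan2(e[1],e[0]);r0,r1=np.hypot(*p[:2]),np.hypot(*e[:2])
S=Slerp([0,1],Ro.concatenate([Ro.from_quat(s["tcp_rot"]),RT(.3)]))
tg=[]
for k in range(1,21):
    f=k/20;a=a0+f*(a1-a0);r=r0+f*(r1-r0);tg.append((np.array([r*np.cos(a),r*np.sin(a),p[2]+f*(e[2]-p[2])+25*np.sin(np.pi*f)]),S(f)))
rows(tg,s)
E
```

```text
[ [0.405, -0.044, -0.016, -0.007, -0.008, -0.046],
[0.401, -0.055, -0.02, -0.007, -0.009, -0.046],
[0.397, -0.066, -0.026, -0.007, -0.008, -0.046],
[0.392, -0.077, -0.03, -0.007, -0.008, -0.046],
[0.387, -0.089, -0.033, -0.007, -0.009, -0.045],
[0.381, -0.099, -0.038, -0.007, -0.008, -0.046],
[0.376, -0.109, -0.041, -0.007, -0.008, -0.046],
[0.37, -0.12, -0.043, -0.007, -0.009, -0.046],
[0.364, -0.13, -0.045, -0.007, -0.008, -0.046],
[0.357, -0.139, -0.047, -0.007, -0.008, -0.046],
[0.351, -0.149, -0.049, -0.006, -0.009, -0.046],
[0.345, -0.158, -0.049, -0.007, -0.008, -0.046],
[0.337, -0.168, -0.051, -0.007, -0.009, -0.045],
[0.33, -0.176, -0.05, -0.007, -0.008, -0.046],
[0.324, -0.185, -0.051, -0.007, -0.008, -0.046],
[0.316, -0.193, -0.051, -0.007, -0.009, -0.046],
[0.308, -0.201, -0.05, -0.007, -0.008, -0.046],
[0.301, -0.208, -0.05, -0.007, -0.009, -0.046],
[0.293, -0.216, -0.05, -0.007, -0.008, -0.046],
[0.286, -0.222, -0.048, -0.007, -0.008, -0.046] ] [-2.90021335e+02  7.52566452e-03  1.99921067e+02]
```

>>> {"name": "carry_out", "arguments": {
  "plan": [
    [0.405,-0.044,-0.016,-0.007,-0.008,-0.046],
    [0.401,-0.055,-0.02,-0.007,-0.009,-0.046],
    [0.397,-0.066,-0.026,-0.007,-0.008,-0.046],
    [0.392,-0.077,-0.03,-0.007,-0.008,-0.046],
    [0.387,-0.089,-0.033,-0.007,-0.009,-0.045],
    [0.381,-0.099,-0.038,-0.007,-0.008,-0.046],
    [0.376,-0.109,-0.041,-0.007,-0.008,-0.046],
    [0.37,-0.12,-0.043,-0.007,-0.009,-0.046],
    [0.364,-0.13,-0.045,-0.007,-0.008,-0.046],
    [0.357,-0.139,-0.047,-0.007,-0.008,-0.046]
  ],
  "jaw": 0
}}

```text
time_s: 1.35
tool_pos: [580.2, -101.5, 240.2]
tcp_rot: [0.848, 0.524, -0.049, 0.063]
force: [0.3, -1.0, 0.9]
finger_gap: 85.4
grip_force: 0.0
```

>>> {"name": "carry_out", "arguments": {
  "plan": [
    [0.351,-0.149,-0.049,-0.006,-0.009,-0.046],
    [0.345,-0.158,-0.049,-0.007,-0.008,-0.046],
    [0.337,-0.168,-0.051,-0.007,-0.009,-0.045],
    [0.33,-0.176,-0.05,-0.007,-0.008,-0.046],
    [0.324,-0.185,-0.051,-0.007,-0.008,-0.046],
    [0.316,-0.193,-0.051,-0.007,-0.009,-0.046],
    [0.308,-0.201,-0.05,-0.007,-0.008,-0.046],
    [0.301,-0.208,-0.05,-0.007,-0.009,-0.046],
    [0.293,-0.216,-0.05,-0.007,-0.008,-0.046],
    [0.286,-0.222,-0.048,-0.007,-0.008,-0.046]
  ]
}}

```text
time_s: 2.6
tool_pos: [382.6, 399.3, 199.0]
tcp_rot: [0.612, 0.776, -0.093, 0.118]
force: [0.4, 0.1, -0.3]
finger_gap: 85.4
grip_force: 0.0
```

```bash
cat >> h.py <<'E'
def line(s,pts,t=.3):
    """pts: list of (x,y,z,nrows) in board frame; starts at measured pose"""
    p=B(s["tool_pos"]);tg=[]
    for *q,n in pts:
        q=np.array(q,float)
        for k in range(1,n+1):tg.append((W(*(p+(q-p)*k/n)),RT(t)))
        p=q
    rows(tg,s)
E
python3 - <<'E'
from h import *
from cell import env
line(env.sense(),[(-262,0,0,10)])
E
```

```text
[ [0.021, 0.001, 0.133, 0.0, 0.001, 0.002],
[0.02, 0.0, 0.132, 0.0, -0.0, 0.0],
[0.021, 0.001, 0.133, 0.0, -0.0, 0.0],
[0.02, 0.001, 0.132, 0.0, -0.0, 0.0],
[0.021, 0.0, 0.133, 0.0, -0.0, 0.0],
[0.02, 0.001, 0.132, 0.0, -0.0, 0.0],
[0.021, 0.0, 0.133, 0.0, -0.0, 0.0],
[0.02, 0.001, 0.132, 0.0, -0.0, 0.0],
[0.021, 0.001, 0.133, 0.0, -0.0, 0.0],
[0.02, 0.0, 0.132, 0.0, -0.0, 0.0] ] [-2.61947395e+02 -5.31160508e-02  3.52616167e-02]
```

>>> {"name": "carry_out", "arguments": {
  "plan": [
    [0.02,0,0.132,0,0.001,0.002],
    [0.02,0,0.132,0,0,0],
    [0.02,0,0.132,0,0,0],
    [0.02,0,0.132,0,0,0],
    [0.02,0,0.132,0,0,0],
    [0.02,0,0.132,0,0,0],
    [0.02,0,0.132,0,0,0],
    [0.02,0,0.132,0,0,0],
    [0.02,0,0.132,0,0,0],
    [0.02,0,0.132,0,0,0]
  ]
}}

```text
time_s: 3.85
tool_pos: [390.7, 369.0, 0.6]
tcp_rot: [0.615, 0.775, -0.093, 0.117]
force: [0.8, -0.4, 0.8]
finger_gap: 85.6
grip_force: 0.0
```

Run:
```python
from h import *
from cell import env
c=env.capture("scene");cv2.imwrite("pics/s2.png",cv2.resize(c["frame"][200:440,120:440,::-1],(800,600)))
s=env.sense();print(B(s["tool_pos"]),s["force"],(RT(.3).inv()*Ro.from_quat(s["tcp_rot"])).as_rotvec())
```

```text
[-259.1275155    -0.90926445   -1.47494538] [-0.81463489 -1.1252982  -2.48369786] [ 0.00296643 -0.00069609  0.00174009]
```

View pics/s2.png

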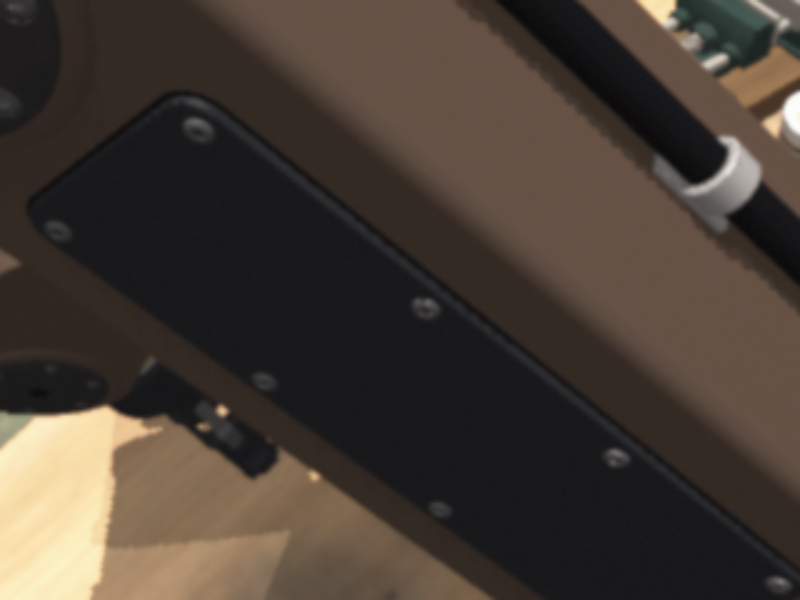

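The arm hides the block, with only a finger visible at about (250,455). I'll go by feel and push gently.

>>> {"name": "carry_out", "arguments": {
  "plan": [
    [-0.033,0.006,0,0,0,0],
    [-0.03,0,0.009,0,0,0],
    [-0.03,0,0.009,0,0,0],
    [-0.03,0,0.009,0,0,0],
    [-0.03,0,0.009,0,0,0],
    [-0.03,0,0.009,0,0,0],
    [-0.03,0,0.009,0,0,0],
    [-0.03,0,0.009,0,0,0],
    [-0.03,0,0.009,0,0,0],
    [-0.03,0,0.009,0,0,0]
  ]
}}

```text
time_s: 5.15
tool_pos: [402.3, 323.3, 3.2]
tcp_rot: [0.615, 0.775, -0.092, 0.117]
force: [-0.5, 3.1, -0.7]
finger_gap: 85.3
grip_force: 1.2
```

```bash
cat > st.py <<'E'
from h import *
from cell import env
s=env.sense();f=s["force"];print(s["time_s"],B(s["tool_pos"]).round(2),"F",np.array([f@D,f@N,f[2]]).round(2),(RT(.3).inv()*Ro.from_quat(s["tcp_rot"])).as_rotvec().round(4),s["torque"].round(2))
E
python3 st.py
```

```text
5.15 [-212.82    0.79    3.19] F [-3.11  0.2  -0.67] [0.0002 0.0009 0.0024] [ 0.56  0.09 -0.02]
```

>>> {"name": "carry_out", "arguments": {
  "plan": [
    [-0.029,0,0.011,0,0,0],
    [-0.029,0,0.011,0,0,0],
    [-0.029,0,0.009,0,0,0],
    [-0.029,0,0.009,0,0,0],
    [-0.029,0,0.009,0,0,0],
    [-0.029,0,0.009,0,0,0],
    [-0.029,0,0.009,0,0,0],
    [-0.029,0,0.009,0,0,0],
    [-0.029,0,0.009,0,0,0],
    [-0.029,0,0.009,0,0,0]
  ]
}}

```text
time_s: 6.4
tool_pos: [413.1, 279.3, 2.8]
tcp_rot: [0.615, 0.775, -0.092, 0.117]
force: [-1.0, 6.3, 2.1]
finger_gap: 85.8
grip_force: 2.9
```

```bash
python3 st.py
python3 - <<'E'
from h import *
from cell import env
c=env.capture("top");cv2.imwrite("pics/t3.png",cv2.resize(c["frame"][180:360,160:400,::-1],(800,600)))
E
```

```text
6.4 [-167.48    1.11    2.81] F [-6.33  0.49  2.11] [-0.0011  0.0016  0.0024] [ 0.84  0.23 -0.04]
```

View pics/t3.png

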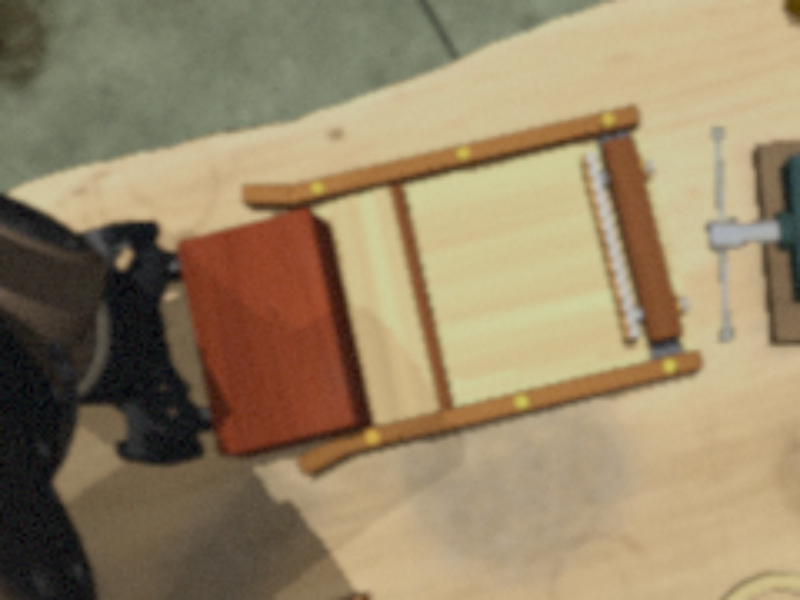

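The top view shows the block squarely on the ramp between the rails, with both fingers on its rear face at about (175,265) and (205,420). I'll continue.

>>> {"name": "carry_out", "arguments": {
  "plan": [
    [-0.028,0,0.01,0,0,0],
    [-0.028,0,0.009,0,0,0],
    [-0.028,0,0.009,0,0,0],
    [-0.028,0,0.009,0,0,0],
    [-0.028,0,0.009,0,0,0],
    [-0.028,0,0.009,0,0,0],
    [-0.028,0,0.009,0,0,0],
    [-0.028,0,0.009,0,0,0],
    [-0.028,0,0.009,0,0,0],
    [-0.028,0,0.009,0,0,0]
  ]
}}

```text
time_s: 7.7
tool_pos: [423.0, 236.3, 2.1]
tcp_rot: [0.615, 0.775, -0.092, 0.117]
force: [-2.5, 9.2, 5.3]
finger_gap: 85.6
grip_force: 4.3
```

```bash
python3 st.py
```

```text
7.7 [-123.39    0.95    2.12] F [-9.52 -0.32  5.34] [-0.001   0.0016  0.0024] [ 1.22  0.41 -0.12]
```

>>> {"name": "carry_out", "arguments": {
  "plan": [
    [-0.03,0,0.003,0,0,0],
    [-0.03,0,0.003,0,0,0],
    [-0.03,0,0.003,0,0,0],
    [-0.03,0,0.003,0,0,0],
    [-0.03,0,0.003,0,0,0],
    [-0.03,0,0.003,0,0,0],
    [-0.03,0,0.003,0,0,0],
    [-0.03,0,0.003,0,0,0],
    [-0.03,0,0.003,0,0,0],
    [-0.03,0,0.003,0,0,0]
  ]
}}

```text
time_s: 8.95
tool_pos: [433.0, 193.1, 11.0]
tcp_rot: [0.615, 0.775, -0.092, 0.117]
force: [-1.7, 7.3, 3.5]
finger_gap: 85.4
grip_force: 3.6
```

```bash
python3 st.py
```

```text
8.95 [-79.07   0.74  11.02] F [-7.51  0.06  3.54] [-0.0009  0.0015  0.0023] [ 1.07  0.29 -0.1 ]
```

>>> {"name": "carry_out", "arguments": {
  "plan": [
    [-0.028,0,0.001,0,0,0],
    [-0.028,0,0.001,0,0,0],
    [-0.028,0,0.001,0,0,0],
    [-0.028,0,0.001,0,0,0],
    [-0.026,0,0.008,0,0,0],
    [-0.026,0,0.008,0,0,0],
    [-0.026,0,0.008,0,0,0],
    [-0.026,0,0.008,0,0,0],
    [-0.026,0,0.008,0,0,0],
    [-0.026,0,0.008,0,0,0]
  ]
}}

```text
time_s: 10.2
tool_pos: [442.2, 152.9, 15.3]
tcp_rot: [0.615, 0.775, -0.092, 0.117]
force: [-0.2, 1.5, -2.5]
finger_gap: 85.2
grip_force: 0.9
```

```bash
python3 st.py
```

```text
10.2 [-37.84   0.45  15.26] F [-1.52  0.16 -2.48] [0.0001 0.0009 0.0023] [ 0.48  0.1  -0.01]
```

>>> {"name": "carry_out", "arguments": {
  "plan": [
    [-0.017,0,0.005,0,0,0],
    [-0.017,0,0.005,0,0,0],
    [-0.017,0,0.005,0,0,0],
    [-0.017,0,0.005,0,0,0],
    [0,0,0,0,0,0],
    [0.032,0,-0.01,0,0,0],
    [0.032,0,-0.01,0,0,0],
    [0.032,0,-0.01,0,0,0],
    [0.032,0,-0.01,0,0,0],
    [0,0,0,0,0,0]
  ]
}}

```text
time_s: 11.45
tool_pos: [439.9, 162.9, 15.5]
tcp_rot: [0.614, 0.775, -0.092, 0.117]
force: [0.2, 0.0, -0.6]
finger_gap: 85.3
grip_force: 0.0
```

```bash
python3 st.py
python3 - <<'E'
from h import *
from cell import env
c=env.capture("top");np.savez("t4.npz",**c);cv2.imwrite("pics/t4.png",cv2.resize(c["frame"][180:360,160:400,::-1],(800,600)))
E
```

```text
11.45 [-48.02   0.51  15.49] F [ 0.01  0.25 -0.6 ] [-0.0002  0.0008  0.0017] [ 0.12 -0.   -0.  ]
```

View pics/t4.png

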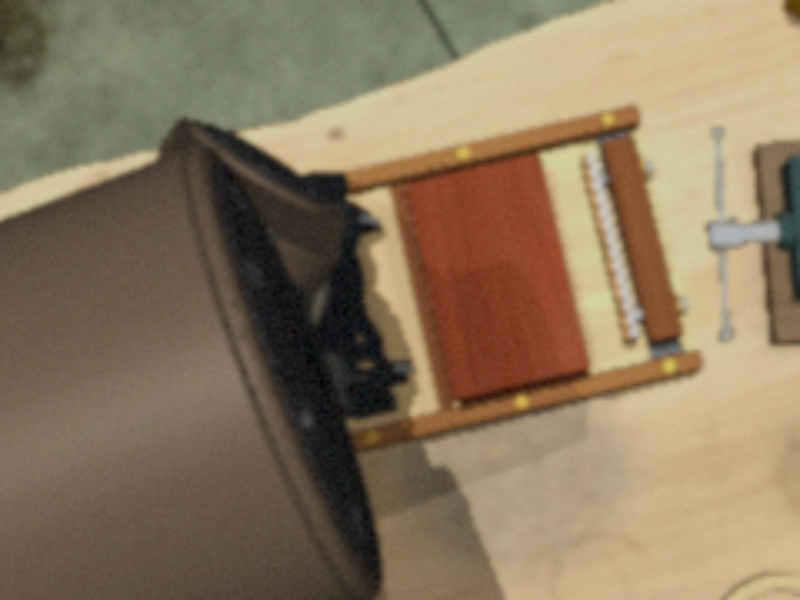

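The block now lies beyond the lip, with top corners at about (408,185), (540,152), (588,372) and (455,402). The fingers are clear behind it. I'll check that it is flat from depth.

Run:
```python
from h import *
c=dict(np.load("t4.npz"));k=3.3333
f=lambda p:np.array(p)/k+[159.65,179.65]
C=ray(c,f([(408,185),(540,152),(588,372),(455,402)]),75);print([B(p).round(1) for p in C])
m=np.zeros((480,640),np.uint8);cv2.fillConvexPoly(m,f([(430,200),(530,175),(570,360),(470,385)]).astype(np.int32),1)
y,x=np.nonzero(m*(c["depth"]>0));R=cv2.Rodrigues(c["rvec"])[0]
P=(np.c_[x,y,np.ones(len(x))]@np.linalg.inv(c["K"]).T*c["depth"][y,x][:,None]-c["tvec"].ravel())@R
b=np.array([B(p) for p in P]);A=np.c_[b[:,:2],np.ones(len(b))];print(np.linalg.lstsq(A,b[:,2],rcond=None)[0],b[:,2].mean(),b[:,:2].mean(0))
```

```text
[array([-20.7,  59.5,  75. ]), array([62.1, 60.8, 75. ]), array([ 58.9, -76.2,  75. ]), array([-22.1, -75.2,  75. ])]
[ 7.86538860e-03 -9.69257209e-04  7.44368933e+01] 74.5975970666985 [19.3358216  -8.89347242]
```

>>> {"name": "carry_out", "arguments": {
  "plan": [
    [-0.023,0,0.013,0,0,0],
    [-0.023,0,0.013,0,0,0],
    [-0.023,0,0.013,0,0,0],
    [-0.023,0,0.013,0,0,0],
    [-0.023,0,0.013,0,0,0],
    [-0.005,0,0.0015,0,0,0],
    [-0.005,0,0.0015,0,0,0],
    [-0.005,0,0.0015,0,0,0],
    [-0.005,0,0.0015,0,0,0],
    [-0.005,0,0.0015,0,0,0]
  ]
}}

```text
time_s: 12.75
tool_pos: [445.3, 139.8, 11.3]
tcp_rot: [0.615, 0.775, -0.092, 0.117]
force: [-0.8, 1.8, -2.0]
finger_gap: 85.1
grip_force: 0.9
```

```bash
python3 st.py
```

```text
12.75 [-24.35   0.45  11.28] F [-1.88 -0.36 -1.96] [-0.      0.0009  0.0022] [ 0.48  0.06 -0.01]
```

>>> {"name": "carry_out", "arguments": {
  "plan": [
    [-0.002,0,0.0006,0,0,0],
    [-0.002,0,0.0006,0,0,0],
    [-0.002,0,0.0006,0,0,0],
    [-0.002,0,0.0006,0,0,0],
    [-0.002,0,0.0006,0,0,0],
    [-0.002,0,0.0006,0,0,0],
    [-0.002,0,0.0006,0,0,0],
    [-0.002,0,0.0006,0,0,0],
    [-0.002,0,0.0006,0,0,0],
    [-0.002,0,0.0006,0,0,0]
  ]
}}

```text
time_s: 14.0
tool_pos: [446.0, 136.7, 11.3]
tcp_rot: [0.615, 0.775, -0.092, 0.117]
force: [-0.9, 1.5, -1.0]
finger_gap: 85.2
grip_force: 0.9
```

```bash
python3 st.py
```

```text
14.0 [-21.17   0.43  11.31] F [-1.7  -0.55 -1.03] [0.0001 0.0008 0.0023] [ 0.42  0.13 -0.01]
```

>>> {"name": "carry_out", "arguments": {
  "plan": [
    [-0.002,0,0.0006,0,0,0],
    [-0.002,0,0.0006,0,0,0],
    [-0.002,0,0.0006,0,0,0],
    [-0.002,0,0.0006,0,0,0],
    [-0.002,0,0.0006,0,0,0],
    [-0.002,0,0.0006,0,0,0],
    [-0.001,0,0.0003,0,0,0],
    [-0.001,0,0.0003,0,0,0],
    [-0.001,0,0.0003,0,0,0],
    [-0.001,0,0.0003,0,0,0]
  ]
}}

```text
time_s: 15.25
tool_pos: [446.5, 134.3, 11.3]
tcp_rot: [0.615, 0.775, -0.092, 0.117]
force: [-0.4, 0.7, -1.7]
finger_gap: 85.5
grip_force: 0.9
```

```bash
python3 st.py
```

```text
15.25 [-18.69   0.44  11.33] F [-0.75 -0.23 -1.69] [0.     0.0008 0.0023] [ 0.48  0.1  -0.04]
```

>>> {"name": "carry_out", "arguments": {
  "plan": [
    [-0.002,0,0.0006,0,0,0],
    [-0.002,0,0.0006,0,0,0],
    [-0.002,0,0.0006,0,0,0],
    [-0.002,0,0.0006,0,0,0],
    [-0.002,0,0.0006,0,0,0],
    [-0.002,0,0.0006,0,0,0],
    [-0.001,0,0.0003,0,0,0],
    [-0.001,0,0.0003,0,0,0],
    [-0.001,0,0.0003,0,0,0],
    [-0.001,0,0.0003,0,0,0]
  ]
}}

```text
time_s: 16.5
tool_pos: [447.1, 131.9, 11.4]
tcp_rot: [0.615, 0.775, -0.092, 0.117]
force: [-0.4, 1.5, -1.6]
finger_gap: 85.7
grip_force: 0.9
```

```bash
python3 st.py
```

```text
16.5 [-16.18   0.43  11.35] F [-1.5  -0.01 -1.62] [0.     0.0009 0.0023] [0.48 0.15 0.02]
```

>>> {"name": "carry_out", "arguments": {
  "plan": [
    [-0.002,0,0.0006,0,0,0],
    [-0.002,0,0.0006,0,0,0],
    [-0.002,0,0.0006,0,0,0],
    [-0.002,0,0.0006,0,0,0],
    [-0.002,0,0.0006,0,0,0],
    [-0.002,0,0.0006,0,0,0],
    [-0.001,0,0.0003,0,0,0],
    [-0.001,0,0.0003,0,0,0],
    [-0.001,0,0.0003,0,0,0],
    [-0.001,0,0.0003,0,0,0]
  ]
}}

```text
time_s: 17.75
tool_pos: [447.7, 129.4, 11.4]
tcp_rot: [0.615, 0.775, -0.092, 0.117]
force: [-0.5, 1.9, -1.1]
finger_gap: 85.5
grip_force: 0.9
```

```bash
python3 st.py
```

```text
17.75 [-13.69   0.42  11.37] F [-1.99 -0.   -1.11] [0.     0.0008 0.0023] [ 0.49  0.1  -0.02]
```

>>> {"name": "carry_out", "arguments": {
  "plan": [
    [-0.002,0,0.0006,0,0,0],
    [-0.002,0,0.0006,0,0,0],
    [-0.002,0,0.0006,0,0,0],
    [-0.002,0,0.0006,0,0,0],
    [-0.002,0,0.0006,0,0,0],
    [-0.002,0,0.0006,0,0,0],
    [-0.001,0,0.0003,0,0,0],
    [-0.001,0,0.0003,0,0,0],
    [-0.001,0,0.0003,0,0,0],
    [-0.001,0,0.0003,0,0,0]
  ]
}}

```text
time_s: 19.0
tool_pos: [448.2, 127.0, 11.4]
tcp_rot: [0.615, 0.775, -0.092, 0.117]
force: [-1.0, 2.1, -1.8]
finger_gap: 85.3
grip_force: 0.9
```

```bash
python3 st.py
```

```text
19.0 [-11.17   0.39  11.37] F [-2.3  -0.54 -1.8 ] [0.0001 0.0008 0.0023] [0.53 0.08 0.01]
```

>>> {"name": "carry_out", "arguments": {
  "plan": [
    [-0.002,0,0.0006,0,0,0],
    [-0.002,0,0.0006,0,0,0],
    [-0.002,0,0.0006,0,0,0],
    [-0.002,0,0.0006,0,0,0],
    [-0.002,0,0.0006,0,0,0],
    [-0.001,0,0.0003,0,0,0],
    [-0.001,0,0.0003,0,0,0],
    [-0.001,0,0.0003,0,0,0],
    [-0.001,0,0.0003,0,0,0],
    [-0.001,0,0.0003,0,0,0]
  ]
}}

```text
time_s: 20.25
tool_pos: [448.8, 124.7, 11.4]
tcp_rot: [0.615, 0.775, -0.092, 0.117]
force: [-1.1, 2.4, -0.2]
finger_gap: 85.5
grip_force: 0.9
```

```bash
python3 st.py
```

```text
20.25 [-8.82  0.44 11.4 ] F [-2.58 -0.57 -0.22] [0.     0.0008 0.0023] [0.51 0.12 0.01]
```

>>> {"name": "carry_out", "arguments": {
  "plan": [
    [-0.002,0,0.0006,0,0,0],
    [-0.002,0,0.0006,0,0,0],
    [-0.002,0,0.0006,0,0,0],
    [-0.002,0,0.0006,0,0,0],
    [-0.002,0,0.0006,0,0,0],
    [-0.001,0,0.0003,0,0,0],
    [-0.001,0,0.0003,0,0,0],
    [-0.001,0,0.0003,0,0,0],
    [-0.001,0,0.0003,0,0,0],
    [-0.001,0,0.0003,0,0,0]
  ]
}}

```text
time_s: 21.5
tool_pos: [449.3, 122.4, 11.4]
tcp_rot: [0.615, 0.775, -0.092, 0.117]
force: [-0.4, 2.4, -1.6]
finger_gap: 85.3
grip_force: 0.9
```

```bash
python3 st.py
```

```text
21.5 [-6.46  0.41 11.43] F [-2.45  0.2  -1.62] [0.0001 0.0008 0.0023] [0.51 0.04 0.  ]
```

>>> {"name": "carry_out", "arguments": {
  "plan": [
    [-0.002,0,0.0006,0,0,0],
    [-0.002,0,0.0006,0,0,0],
    [-0.002,0,0.0006,0,0,0],
    [-0.002,0,0.0006,0,0,0],
    [-0.002,0,0.0006,0,0,0],
    [-0.001,0,0.0003,0,0,0],
    [-0.001,0,0.0003,0,0,0],
    [-0.001,0,0.0003,0,0,0],
    [-0.001,0,0.0003,0,0,0],
    [-0.001,0,0.0003,0,0,0]
  ]
}}

```text
time_s: 22.75
tool_pos: [449.8, 120.1, 11.4]
tcp_rot: [0.615, 0.775, -0.092, 0.117]
force: [-0.7, 2.5, -1.0]
finger_gap: 85.6
grip_force: 0.9
```

```bash
python3 st.py
```

```text
22.75 [-4.12  0.4  11.43] F [-2.58 -0.14 -1.03] [0.0001 0.0009 0.0023] [0.49 0.1  0.03]
```

>>> {"name": "carry_out", "arguments": {
  "plan": [
    [-0.002,0,0.0006,0,0,0],
    [-0.002,0,0.0006,0,0,0],
    [-0.002,0,0.0006,0,0,0],
    [-0.002,0,0.0006,0,0,0],
    [-0.002,0,0.0006,0,0,0],
    [-0.001,0,0.0003,0,0,0],
    [-0.001,0,0.0003,0,0,0],
    [-0.001,0,0.0003,0,0,0],
    [-0.001,0,0.0003,0,0,0],
    [-0.001,0,0.0003,0,0,0]
  ]
}}

```text
time_s: 24.0
tool_pos: [450.4, 117.8, 11.5]
tcp_rot: [0.615, 0.775, -0.092, 0.117]
force: [-0.1, 1.6, -1.5]
finger_gap: 85.7
grip_force: 0.9
```

```bash
python3 st.py
```

```text
24.0 [-1.77  0.39 11.46] F [-1.56  0.23 -1.5 ] [0.0001 0.0008 0.0022] [ 0.45  0.11 -0.  ]
```

>>> {"name": "carry_out", "arguments": {
  "plan": [
    [-0.002,0,0.0006,0,0,0],
    [-0.002,0,0.0006,0,0,0],
    [-0.002,0,0.0006,0,0,0],
    [-0.002,0,0.0006,0,0,0],
    [-0.002,0,0.0006,0,0,0],
    [-0.001,0,0.0003,0,0,0],
    [-0.001,0,0.0003,0,0,0],
    [-0.001,0,0.0003,0,0,0],
    [-0.001,0,0.0003,0,0,0],
    [-0.001,0,0.0003,0,0,0]
  ]
}}

```text
time_s: 25.25
tool_pos: [450.7, 116.0, 11.4]
tcp_rot: [0.615, 0.775, -0.092, 0.117]
force: [-2.4, 7.7, -1.7]
finger_gap: 85.3
grip_force: 4.6
```

```bash
python3 st.py
```

```text
25.25 [ 0.09  0.29 11.38] F [-8.05 -0.53 -1.67] [-0.0003  0.0015  0.002 ] [ 1.46  0.58 -0.01]
```

>>> {"name": "carry_out", "arguments": {
  "plan": [
    [-0.0013,0,0.0004,0,0,0],
    [-0.0013,0,0.0004,0,0,0],
    [-0.0013,0,0.0004,0,0,0],
    [-0.0013,0,0.0004,0,0,0],
    [-0.0013,0,0.0004,0,0,0],
    [0,0,0,0,0,0],
    [0,0,0,0,0,0],
    [0,0,0,0,0,0],
    [0,0,0,0,0,0],
    [0,0,0,0,0,0]
  ]
}}

```text
time_s: 26.5
tool_pos: [450.9, 115.3, 11.4]
tcp_rot: [0.615, 0.775, -0.092, 0.117]
force: [-5.1, 11.9, -1.5]
finger_gap: 85.6
grip_force: 6.3
```

```bash
python3 st.py
```

```text
26.5 [ 0.77  0.32 11.35] F [-12.79  -2.25  -1.46] [-0.0007  0.002   0.0019] [ 1.95  0.81 -0.04]
```

>>> {"name": "carry_out", "arguments": {
  "plan": [
    [0,0,0,0,0,0],
    [0,0,0,0,0,0],
    [0,0,0,0,0,0],
    [0,0,0,0,0,0],
    [0,0,0,0,0,0],
    [0,0,0,0,0,0],
    [0,0,0,0,0,0],
    [0,0,0,0,0,0],
    [0,0,0,0,0,0],
    [0,0,0,0,0,0]
  ]
}}

```text
time_s: 27.75
tool_pos: [450.9, 115.3, 11.4]
tcp_rot: [0.615, 0.775, -0.092, 0.117]
force: [-4.8, 11.4, -1.0]
finger_gap: 86.0
grip_force: 6.3
```

```bash
python3 st.py
```

```text
27.75 [ 0.79  0.28 11.36] F [-12.16  -2.04  -1.04] [-0.0006  0.002   0.0019] [ 1.89  0.72 -0.08]
```

>>> {"name": "carry_out", "arguments": {
  "plan": [
    [0,0,0,0,0,0],
    [0,0,0,0,0,0],
    [0,0,0,0,0,0],
    [0,0,0,0,0,0],
    [0,0,0,0,0,0],
    [0,0,0,0,0,0],
    [0,0,0,0,0,0],
    [0,0,0,0,0,0],
    [0,0,0,0,0,0],
    [0,0,0,0,0,0]
  ]
}}

```text
time_s: 29.0
tool_pos: [450.9, 115.3, 11.4]
tcp_rot: [0.615, 0.775, -0.092, 0.117]
force: [-4.8, 11.0, -0.9]
finger_gap: 85.3
grip_force: 6.3
```

```bash
python3 st.py
```

```text
29.0 [ 0.76  0.35 11.38] F [-11.76  -2.12  -0.94] [-0.0008  0.002   0.0018] [ 1.87  0.82 -0.01]
```

Held steadily for over 2.5 s. Now I'll let go gently.

>>> {"name": "carry_out", "arguments": {
  "plan": [
    [0.002,0,-0.0006,0,0,0],
    [0.002,0,-0.0006,0,0,0],
    [0.002,0,-0.0006,0,0,0],
    [0.002,0,-0.0006,0,0,0],
    [0.002,0,-0.0006,0,0,0],
    [0.002,0,-0.0006,0,0,0],
    [0.002,0,-0.0006,0,0,0],
    [0.002,0,-0.0006,0,0,0],
    [0.002,0,-0.0006,0,0,0],
    [0.002,0,-0.0006,0,0,0]
  ]
}}

```text
time_s: 30.25
tool_pos: [450.6, 117.5, 11.6]
tcp_rot: [0.615, 0.774, -0.092, 0.117]
force: [0.5, -0.1, 0.1]
finger_gap: 85.5
grip_force: 0.0
```

>>> {"name": "carry_out", "arguments": {
  "plan": [
    [0.01,0,-0.003,0,0,0],
    [0.03,0,-0.01,0,0,0],
    [0.05,0,-0.03,0,0,0],
    [0.05,0,-0.03,0,0,0],
    [0.05,0,-0.03,0,0,0],
    [0.05,0,-0.03,0,0,0],
    [0.05,0,-0.03,0,0,0],
    [0.05,0,-0.03,0,0,0],
    [0.05,0,-0.03,0,0,0],
    [0,0,0,0,0,0]
  ]
}}

```text
time_s: 31.5
tool_pos: [435.4, 182.2, 26.3]
tcp_rot: [0.614, 0.775, -0.092, 0.117]
force: [-1.0, -0.4, -0.3]
finger_gap: 85.5
grip_force: 0.0
```

```bash
python3 st.py
python3 - <<'E'
from h import *
from cell import env
c=env.capture("top");np.savez("t5.npz",**c);cv2.imwrite("pics/t5.png",cv2.resize(c["frame"][180:360,240:480,::-1],(800,600)))
E
```

```text
31.5 [-67.88   0.62  26.31] F [ 0.13 -1.07 -0.29] [-0.0005  0.0009  0.0016] [0.13 0.07 0.01]
```

View pics/t5.png

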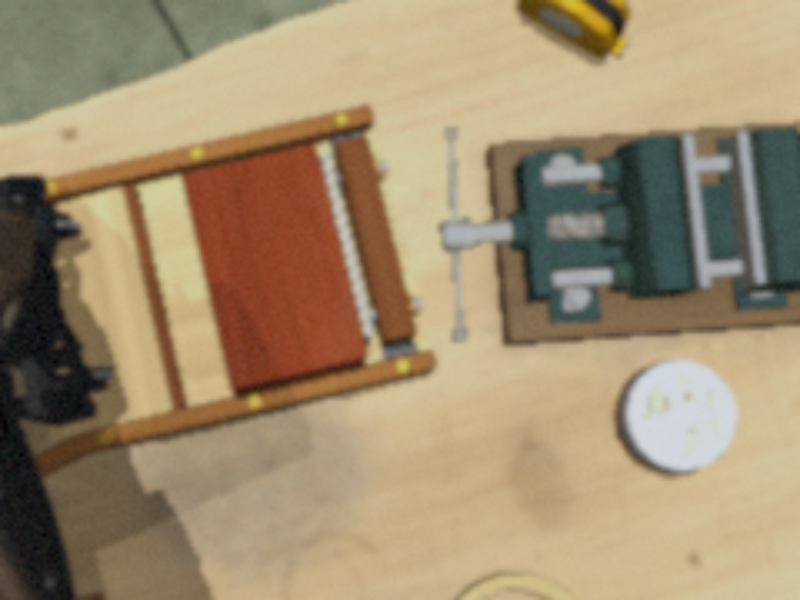

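The block lies flat and square against the stop plate along its edge from about (320,150) to (365,360). The tin and tape are undisturbed and the gripper is clear.

```bash
python3 -c "
from cell import env
print(env.job_done())"
```

```text
the job is handed in; nothing more can be done
None
```

The block is over the lip and lies flat and square against the sprung stop, after being pressed at about 10 N for over 2.5 s and released; the wax tin and tape measure were left alone, and the job was handed in at about 31.5 s.

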